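# Clip the probe holder on the water bath and hold its lid open

### The arm

A 6-joint arm with a two-finger parallel gripper is mounted at the origin on a cart in front of the work surface, level with it; the furniture and walls round the work are solid. World frame = base frame: x ahead of the robot, y to its left, z up, the work surface at z = 0. Lengths are in m, angles in rad, forces in N, time in s.
With the tool pointing down it reaches from about 0.25 to 0.8 m from the base axis. Payload 8.5 kg.
Tool frame: the origin (TCP) lies midway between the tips of the shut fingers; the grasp point (between the pads) lies 19 mm behind it (grasp_offset is the distance from the TCP to the grasp point, in m); z points along the fingers, y is the line along which they close (so a half turn about z gives the same grasp; the last joint's range is limited). The gripper opens to 85 mm and grips with 20 to 120 N. Pads are 22 mm wide; open, the fingers measure 114 mm over their backs; the gripper's body (76 mm by 85 mm) begins 54 mm behind the grasp point. The pads swing forward as they close: fully open they stand 13 mm farther back than shut.
Start: joints at [-1.185, 0.238, -0.013, 1.319, 0, 1.571], TCP at [0.198, -0.486, 0.231] pointing down, gripper open.
Joint ranges: [-2.66, 2.66], [-1.03, 1.9], [-1.14, 1.46], [-1.82, 2.27], [-1.45, 1.34], [-3.14, 3.14]. Speed limits (rad/s): [2.22, 2.22, 2.79, 3.14, 3.14, 3.14].

### API

Orientations are given as [roll, pitch, yaw] about the fixed x, y, z axes, in that order (R = Rz(yaw) Ry(pitch) Rx(roll)).
In Python, from workcell import * gives the robot as it stands. The module is installed in compiled form; this text tells all that it offers.
- The arm moves only by the tool servo_tool, never from a script. Its argument "deltas" is a list of rows, each a list of 6 numbers: the shift along the tool's x, y, z as a fraction of full scale, then the turn, a rotation vector about the tool's x, y, z as a fraction of full scale. In form: [[x, y, z, ax, ay, az], ...]. A call has 1 to 12 rows; each row is the pose to reach, as a shift and turn from the pose commanded when the call began, along the tool's axes at that moment, turning the shorter way round; what a row does not reach only later rows make up. Full scale, the value 1, is 50 cm for a shift and 180 degrees for a turn. A row lasts 1/10 s, in which the tool goes at most 50 mm and 8.59 degrees, less where a joint would pass 70% of its speed; a pose out of reach is approached as far as the arm can. A call with a number of a shift or a turn outside -1 to 1 is refused whole. A call with a gripper value outside its range is refused whole. "claw" is the closure, from 0 (fully open) to 1 (shut), set as the call begins (left out, the last holds). The fingers move at their own pace and stop on an object; the grip force is fixed at half the most. Time passes only in rows, so rows that repeat a pose let the fingers close. It gives the time, the measured TCP pose, the force, the opening and the grip force at its end, in the units of the state.
- get_state(): the state, without advancing time (a new reading comes with each control period).
- capture(name): name is "scene" or "top"; returns a dict with "color" (400x640x3 uint8, red, green, blue), "camera_matrix" (3x3 intrinsics, pixels), "D" ([k1, k2, p1, p2, k3] as OpenCV has them; the pictures are not rectified), "rvec" (rotation vector, rad) and "tvec" (3), from world to camera coordinates, as OpenCV has them. Camera axes: x right, y down, z forward; pixel columns grow to the right and rows downward; lengths in m; the calibration is good to about 2 mm. A picture is of the moment at which its call begins. There is no depth.
- finish_job(): hands the job in; it is judged then, once.
Trained networks look in a picture, given as the dict that the camera call returned (one of the last four; its "shot" number tells which), for a name from the list of things; names that differ only in an ending like _2 or _b are one class to them, and where a whole thing is asked for, a point or a joint stands for the part that bears it (a point fixed in the world has none). Each returns a list of dicts, best first, with "score" (0 to 1); they miss things now and then, are a little off and sometimes report something else, mostly with a low value. They report only what shows in the picture. A call takes as long as a camera call. They do not tell look-alikes from the thing itself.
- recognise(name, picture): "at" ([x, y, z] in m, in world coordinates, good to about 4 mm: the middle of the surface that is visible of it).
- regions_of(name, picture): "mask" (400x640 bool, what is visible of it).
- spot_point(name, picture): "at" ([x, y, z] in m, in world coordinates, good to about 4 mm: a listed point, or the origin of a listed thing).
The state is a dict: "time_s": time; "qpos": joint angles; "joint_vel": joint speeds; "joint_torque": joint torques, N m; "tcp_pos": TCP position; "orientation": TCP orientation; "force": force on the tool from outside, world axes, zero at the start; "moment": the same for the moment, N m; "finger_gap": finger opening in m; "gripper_force": force on a finger pad.
Only numpy, scipy, OpenCV 4.12 (cv2) and the standard library are available. Lean on these libraries where they do the work, as an engineer would, in place of code of your own. Each camera call takes 0.05 s, during which the arm holds its last target. There are 200 camera calls.

### The job

I am setting up the water-bath tub for slow cooking: squeeze the orange spring clip open, push it down over the tub's open front rim, near the middle, and let it go so that it grips the rim by itself. Then lift the blue hinged lid by its black knob and hold it open at 60 degrees from closed, so that I can load the tub; it falls shut if you let go, so finish while still holding it there with the gripper. Leave the other things on the worktop where they are.

Things in the scene. Friction and masses are not known exactly. Their poses are not given: they have to be found in the camera images.
- tub: White open-topped plastic tub, fixed, 200 (x) x 220 (y) x 110 mm high, walls 6 mm. Origin: centre of its underside on the worktop; x points from the front wall (nearer the robot) to the rear, y left, z up. The front wall spans x = -100 to -94 mm; the front 68 mm are uncovered, the blue lid covers the rest. A wire rack 47 mm high stands inside.
- front_rim (a point): Middle of the top edge of the tub's front wall (centre of the 6 mm wall thickness, at the rim, 110 mm above the worktop). The rim runs along the tub's y.
- lid: Blue plastic lid, 132 mm (from hinge to free edge) x 216 mm x 6 mm, about 0.25 kg, hinged along the tub's rear rim; its free edge faces the front. Origin on the hinge line; when closed its axes equal the tub's axes. No stay or spring: it falls shut by its weight from anywhere below about 80 degrees.
- lid_hinge (a point): Middle of the hinge line: tub x = +100 mm, 111 mm above the worktop; the hinge runs along the tub's y.
- lid_angle (a joint): Opening angle of the lid in rad: 0 closed, grows as the free edge rises, about the tub's +y axis; end stop at 1.8. 60 degrees is 1.047.
- lid_knob (a point): Centre of the lid's black knob, an upright disc 28 mm across and 14 mm thick on a short foot; its flat round faces look to the tub's +y and -y (pinch these; the lid can then swing between the pads). It lies 108 mm from the hinge line towards the free edge and 33 mm above the hinge line (lid's frame), 27 mm above the lid's upper face.
- clip: Orange spring clip like a broad clothes peg, about 65 g, upright on its shut jaws, levers up; a small steel tube (for a probe) on one end. 36 mm wide along x (46 with tube), 75 mm tall. Origin: centre of its underside between the jaw tips; z up; y: direction in which it is squeezed and its jaws open (either way round fits the rim). This body is the +y half; the other half turns against it.
- clip_pin (a point): Centre of the clip's hinge pin (6 mm thick), 34 mm above the jaw tips; it stops the rim when pushed fully down. The levers rise to 41 mm above it; shut they splay to about 42 mm at the top, fully squeezed their outer faces are upright, about 17 mm apart. Grip with the fingertips 4 to 10 mm above the pin, closing along the clip's y.
- clip_opening (a joint): Angle between the clip's halves in rad: 0 shut (8 mm high rubber pads at the jaw tips 3 mm apart), 0.6 fully squeezed (end stop, pads about 20 mm apart), about 0.1 gripping the 6 mm rim. A squeeze of 5 to 10 N opens it fully; 20 N holds it firmly.
- honey_jar: Jar with yellow lid, 63 x 63 x 94 mm, a bystander right of the tub. Origin: centre of its underside.
- salt_shaker: Glass salt shaker with grey top, 44 x 44 x 90 mm, a bystander right of the tub. Origin: centre of its underside.
- tomato_tin: Low green tin with a gold-coloured lid, 75 x 75 x 58 mm, a bystander left of the tub. Origin: centre of its underside.
- mug: White mug with a blue pattern, 85 x 115 x 88 mm, a bystander at the left. Origin: centre of its underside.
Not all that is in view belongs to the job. Leave any green or turquoise look-alike of the clip alone.

How it is judged:
On the way, in this order (a step that is already met when the one before it is completed fails the run):
1. the clip is squeezed open between the fingers and lifted clear of the worktop (height (world z) of clip_pin above 0.07 m and value of joint clip_opening above 0.25 rad and contact force between the fingers and clip above 1 N), for 0.2 s.
2. the clip grips the tub's front rim near its middle and the fingers have let it go, the lid still shut (x of clip_pin in the frame of tub between -0.109 and -0.085 m and y of clip_pin in the frame of tub between -0.045 and 0.045 m and z of clip_pin in the frame of tub between 0.108 and 0.132 m and angle between clip's own z axis and vertical below 0.3 rad and angle between the y axis of clip and the x axis of tub, either way round below 0.35 rad and value of joint clip_opening between 0.04 and 0.3 rad and contact force between clip and tub above 0.5 N and contact force between the fingers and clip below 0.05 N and value of joint lid_angle below 0.1 rad), for 0.3 s.
3. the fingers hold the lid raised past 40 degrees (value of joint lid_angle above 0.7 rad and contact force between the fingers and lid above 0.3 N), for 0.2 s.
At the end, for the whole second after the job is handed in: The clip, let go, grips the front rim: pin within 45 mm of its middle and at most 22 mm above it, upright within 17 degrees, square within 20 degrees. The gripper still holds the lid, at rest, at 60 degrees within 7 degrees, and nothing else props it (x of clip_pin in the frame of tub between -0.109 and -0.085 m and y of clip_pin in the frame of tub between -0.045 and 0.045 m and z of clip_pin in the frame of tub between 0.108 and 0.132 m and angle between clip's own z axis and vertical below 0.3 rad and angle between the y axis of clip and the x axis of tub, either way round below 0.35 rad and value of joint clip_opening between 0.04 and 0.3 rad and contact force between clip and tub above 0.5 N and contact force between the fingers and clip below 0.05 N and value of joint lid_angle between 0.925 and 1.169 rad and velocity of joint lid_angle between -0.05 and 0.05 rad/s and contact force between the fingers and lid above 0.3 N and contact force between each of clip, honey_jar, salt_shaker, tomato_tin, mug and lid below 0.05 N); the arm keeps its last pose, push and grip.
It fails at once if the honey jar is pushed more than 30 mm or tipped over (distance of honey_jar from where it was at the start of the episode above 0.03 m or angle between honey_jar's own z axis and vertical above 0.5 rad).
It fails at once if the salt shaker is pushed more than 30 mm or tipped over (distance of salt_shaker from where it was at the start of the episode above 0.03 m or angle between salt_shaker's own z axis and vertical above 0.5 rad).
It fails at once if the tin is pushed more than 30 mm or tipped over (distance of tomato_tin from where it was at the start of the episode above 0.03 m or angle between tomato_tin's own z axis and vertical above 0.5 rad).
It fails at once if the mug is pushed more than 30 mm or tipped over (distance of mug from where it was at the start of the episode above 0.03 m or angle between mug's own z axis and vertical above 0.5 rad).
It also fails if it takes over 59 s, if anything falls off the work surface, if the arm or the gripper's body presses on something with over 40 N, if the wrist force passes 120 N, or if a joint passes its speed limit or range.

## Working session

There is one attempt and no reset: what is moved stays moved. The work goes in short steps, Python scripts to look and compute and a tool call to move; the robot and the scene stay as the last step left them, time stands still between calls to the robot, and variables do not carry over. Pictures are saved under pics/ and viewed, at most 10 in all, crops included, and the job is handed in when it is done.

Besides the shell and the picture viewer there is one more tool, called after "Emit:" as name(argument=value, ...), one argument or row to a line, values as JSON. servo_tool: Moves the arm, as the interface text tells. Its arguments: {"type":"object","properties":{"deltas":{"type":"array"},"claw":{"type":"number"}},"required":["deltas"]}

```bash
mkdir -p pics; cat > h.py <<'E'
from workcell import *
import numpy as np, cv2
from scipy.spatial.transform import Rotation as R
def proj(p,c):
    return cv2.projectPoints(np.array(p,float).reshape(-1,3),c["rvec"],c["tvec"],c["camera_matrix"],c["D"])[0].reshape(-1,2)
def save(c,n): cv2.imwrite("pics/"+n,c["color"][:,:,::-1])
E
python3 - <<'E'
from h import *
print(get_state())
for v in("scene","top"):
    c=capture(v); save(c,v+"1.png")
    for n in("clip_pin","clip","front_rim","lid_knob","lid_hinge","tub","tomato_tin","honey_jar","salt_shaker","mug"):
        print(v,n,[(np.round(d["at"],4).tolist(),round(d["score"],2),proj(d["at"],c)[0].astype(int).tolist()) for d in spot_point(n,c)[:3]])
E
```

```text
{'time_s': 0.0, 'qpos': array([-1.18503177e+00,  2.38775758e-01, -1.42590138e-02,  1.31920622e+00,
       -1.54198923e-06,  1.57082138e+00]), 'joint_vel': array([-0.00124377, -0.00091466,  0.00013189, -0.00136773, -0.00047932,
        0.00148947]), 'joint_torque': array([-9.93234462e-04, -5.38776755e+01,  3.46435940e+01,  1.82849821e-02,
       -1.13814976e-04,  3.50795233e-05]), 'tcp_pos': array([ 0.19738151, -0.48602805,  0.23067841]), 'orientation': array([-3.14014799e+00,  1.57818227e-06,  3.85739508e-01]), 'force': array([-0.248438  , -0.77690034, -0.24915398]), 'moment': array([-0.00376961, -0.0056656 , -0.01981608]), 'gripper_force': 0.0, 'finger_gap': 0.08527726575379338}
scene clip_pin [([0.3784, 0.2704, 0.0332], 0.82, [315, 312]), ([0.5425, 0.0127, 0.0327], 0.8, [308, 229]), ([0.4545, 0.1833, 0.0361], 0.63, [306, 277])]
scene clip [([0.3762, 0.2703, -0.0002], 0.89, [316, 319]), ([0.5428, 0.018, -0.0018], 0.84, [307, 237]), ([0.4568, 0.1889, -0.0009], 0.77, [305, 285])]
scene front_rim [([0.4974, -0.2014, 0.1098], 0.62, [349, 178]), ([0.5881, -0.1932, 0.1444], 0.5, [324, 164
[... 625 characters left out ...]
57, [253, 233])]
top clip [([0.4568, 0.1864, -0.0041], 0.66, [254, 233]), ([0.5091, 0.0974, 0.0049], 0.66, [280, 217]), ([0.4005, -0.196, 0.0021], 0.65, [368, 246])]
top front_rim [([0.4946, -0.2031, 0.1088], 0.78, [373, 215]), ([0.5844, -0.1934, 0.1437], 0.65, [370, 186])]
top lid_knob [([0.5822, -0.1924, 0.1437], 0.86, [370, 187])]
top lid_hinge [([0.6933, -0.1834, 0.1135], 0.58, [364, 154])]
top tub [([0.5967, -0.1927, -0.0021], 0.77, [364, 189]), ([0.5856, -0.1923, 0.1421], 0.19, [369, 186])]
top tomato_tin [([0.6372, 0.1562, 0.0008], 0.81, [262, 180])]
top honey_jar [([0.5957, -0.4431, -0.0008], 0.95, [437, 187])]
top salt_shaker []
top mug [([0.497, 0.4068, -0.0031], 0.83, [189, 223])]
```

View pics/scene1.png

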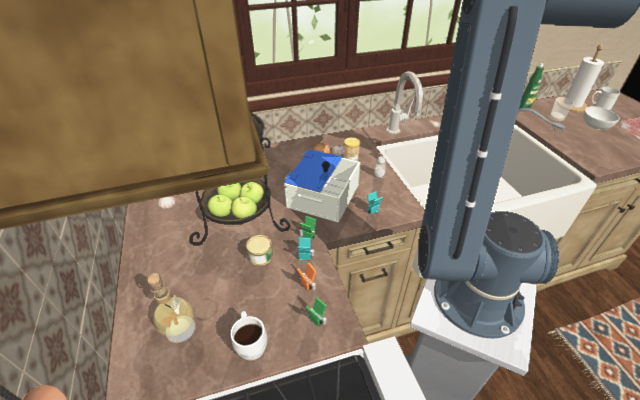

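View pics/top1.png

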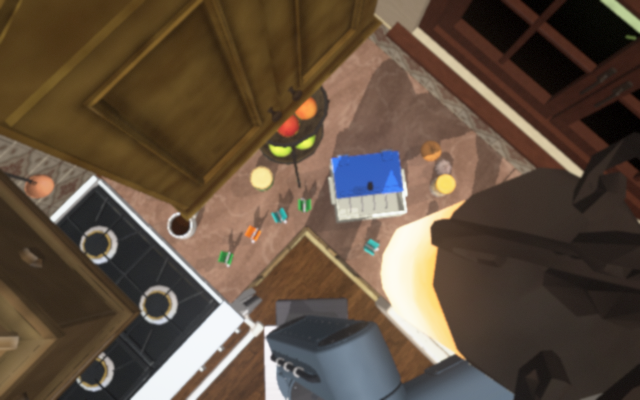

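The clip candidates in the scene picture are green (315,312), orange (306,276), turquoise (305,248), green (308,229) and turquoise (374,203). Only the one at (306,276), which is (253,233) in the top picture, is orange. I'll confirm it with an enlarged crop.

```bash
cat > clipfit.py <<'E'
from h import *
def sil(x,y,yaw,c,tube):
    m=np.zeros((1600,2560),np.uint8); r=R.from_euler('z',yaw).as_matrix()
    def hull(P):
        q=proj((r@np.array(P).T).T+[x,y,0],c); cv2.fillConvexPoly(m,cv2.convexHull(np.round(q*4+1.5).astype(np.int32)),1)
    for s in(1,-1):
        hull([(a,s*b,z) for a in(-.018,.018) for b,z in((.0015,0),(.009,0),(0,.034),(.011,.034))])
        hull([(a,s*b,z) for a in(-.018,.018) for b,z in((.003,.034),(.010,.034),(.016,.075),(.021,.075))])
    return cv2.resize(m*255,(640,400),interpolation=cv2.INTER_AREA)/255.
E
python3 - <<'E'
from clipfit import *
from scipy.optimize import minimize
cs=[capture("scene"),capture("top")]
ims=[];ms=[]
for c,(u,v) in zip(cs,((306,276),(253,233))):
    hsv=cv2.cvtColor(c["color"],cv2.COLOR_RGB2HSV)
    m=((hsv[...,0]<14)&(hsv[...,1]>150)&(hsv[...,2]>90)).astype(np.uint8)
    w=np.zeros_like(m);w[v-22:v+22,u-22:u+22]=1; m=m*w; ms.append(m.astype(float)); print(m.sum())
    ims.append(cv2.resize(c["color"][v-25:v+25,u-25:u+25],(400,400),interpolation=cv2.INTER_CUBIC))
    r=[d for d in regions_of("clip",c)]
    print([(round(d["score"],2),int(d["mask"].sum()),(d["mask"]&(m>0)).sum()) for d in r])
cv2.imwrite("pics/crop1.png",np.hstack(ims)[:,:,::-1])
def cost(p,use=(0,1)):
    return sum(1-2*(s*ms[i]).sum()/(s.sum()+ms[i].sum()) for i in use for s in[sil(p[0],p[1],p[2],cs[i],0)])
for use in((0,1),(0,),(1,)):
  res=[]
  for y0 in np.arange(0,np.pi,np.pi/6):
    o=minimize(cost,[.4545,.1855,y0],args=(use,),method="Nelder-Mead",options=dict(initial_simplex=[[.4545,.1855,y0],[.460,.1855,y0],[.4545,.191,y0],[.4545,.1855,y0+.25]],maxiter=70))
    res.append((o.fun,o.x))
  res.sort(key=lambda t:t[0])
  for f,x in res[:4]: print(use,round(f,3),x.round(4))
print([[np.round(d["at"],4).tolist() for d in spot_point("clip_pin",c)] for c in cs])
E
```

```text
178
[(0.83, 289, np.int64(0)), (0.66, 246, np.int64(0)), (0.65, 216, np.int64(0)), (0.63, 258, np.int64(0)), (0.5, 257, np.int64(163))]
78
[(0.61, 150, np.int64(0)), (0.57, 148, np.int64(67)), (0.52, 138, np.int64(0)), (0.48, 144, np.int64(0)), (0.46, 142, np.int64(0))]
(0, 1) 0.595 [0.4542 0.186  2.5494]
(0, 1) 0.595 [ 0.4544  0.186  -0.6117]
(0, 1) 0.596 [0.4546 0.1863 2.5082]
(0, 1) 0.601 [0.4543 0.1866 2.5141]
(0,) 0.223 [0.4546 0.1862 2.5065]
(0,) 0.224 [ 0.4551  0.1856 -0.6367]
(0,) 0.224 [0.4546 0.1863 2.5091]
(0,) 0.225 [0.455  0.1866 2.4815]
(1,) 0.365 [ 0.4556  0.1849 -0.4451]
(1,) 0.366 [0.4545 0.1855 2.6025]
(1,) 0.372 [0.4532 0.1866 2.4608]
(1,) 0.399 [0.4611 0.1924 1.2932]
[[[0.377, 0.2695, 0.0352], [0.5421, 0.0125, 0.0323], [0.5141, 0.097, 0.0358], [0.4011, -0.1955, 0.0338], [0.4519, 0.1831, 0.0351]], [[0.5109, 0.0983, 0.0316], [0.3994, -0.1956, 0.0355], [0.4517, 0.1854, 0.0343], [0.5437, 0.0138, 0.0347], [0.3777, 0.2722, 0.0306]]]
```

View pics/crop1.png

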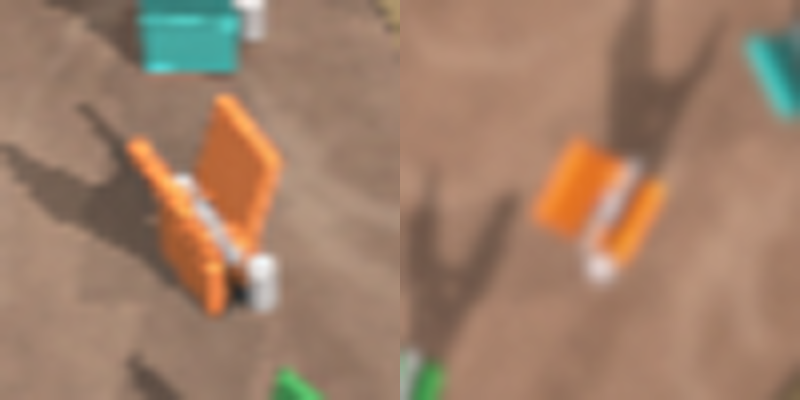

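Both crops show it: the orange clip sits upright with its tube end towards the robot, at scene (306,276) and top (253,233). The neighbours at the crop edges are turquoise and green.

```bash
cat >> h.py <<'E'
def goto(pos,yaw,rot=None):
    s=get_state(); r0=R.from_euler('xyz',s["orientation"]); r1=rot if rot is not None else R.from_euler('xyz',[np.pi,0,yaw])
    d=r0.inv().apply(np.array(pos)-s["tcp_pos"])/.5; a=(r0.inv()*r1).as_rotvec()/np.pi
    print("t",round(s["time_s"],2),"delta",np.r_[d,a].round(4).tolist(),"mm",round(np.linalg.norm(d)*500,1),"deg",round(np.linalg.norm(a)*180,1))
def back(uv,z,c):
    n=cv2.undistortPoints(np.array([[uv]],float),c["camera_matrix"],c["D"])[0,0]
    r=cv2.Rodrigues(c["rvec"])[0]; o=-r.T@np.ravel(c["tvec"]); d=r.T@np.r_[n,1]; return o+d*(z-o[2])/d[2]
E
python3 - <<'E'
from h import *
s=capture("scene");t=capture("top")
for c,a,b in((s,(303.4,273.2),(310.5,283.2)),(t,(256.5,228.1),(252.6,239.4))):
    p,q=back(a,.034,c),back(b,.034,c); print(p,q,np.arctan2(*(q-p)[1::-1]))
goto([.33,-.14,.23],-.62)
E
```

```text
[0.4702484  0.17365827 0.034     ] [0.43535167 0.19473988 0.034     ] 2.59815361066024
[0.47180733 0.17615687 0.034     ] [0.43478997 0.18955046 0.034     ] 2.7944274166586065
t 1.5 delta [0.5061, -0.5422, 0.0026, -0.0, 0.0, 0.3201] mm 370.9 deg 57.6
```

Emit:
servo_tool(
  deltas=[
    [0.506,-0.542,0,0,0,0.31],
    [0.506,-0.542,0,0,0,0.31],
    [0.506,-0.542,0,0,0,0.31],
    [0.506,-0.542,0,0,0,0.31],
    [0.506,-0.542,0,0,0,0.31],
    [0.506,-0.542,0,0,0,0.31],
    [0.506,-0.542,0,0,0,0.31],
    [0.506,-0.542,0,0,0,0.31],
    [0.506,-0.542,0,0,0,0.31],
    [0.506,-0.542,0,0,0,0.31],
  ],
  claw=0,
)

```text
time_s: 2.5
tcp_pos: [0.3083, -0.1757, 0.2315]
orientation: [-3.108, 0.0, -0.546]
force: [0.5, 0.4, 0.4]
finger_gap: 0.0854
gripper_force: 0.0
```

```bash
python3 -c "
from h import *
goto([.4543,.186,.16],-.59)"
```

```text
t 2.5 delta [-0.1262, -0.7646, 0.1688, -0.0107, 0.0003, 0.014] mm 396.5 deg 3.2
```

Emit:
servo_tool(
  deltas=[
    [-0.155,-0.68,0.14,0,0,0],
    [-0.155,-0.68,0.14,0,0,0],
    [-0.155,-0.68,0.14,0,0,0],
    [-0.155,-0.68,0.14,0,0,0],
    [-0.155,-0.68,0.14,0,0,0],
    [-0.155,-0.68,0.14,0,0,0],
    [-0.155,-0.68,0.14,0,0,0],
    [-0.155,-0.68,0.14,0,0,0],
    [-0.155,-0.68,0.14,0,0,0],
    [-0.155,-0.68,0.14,0,0,0],
    [-0.155,-0.68,0.14,0,0,0],
    [-0.155,-0.68,0.14,0,0,0],
  ],
)

```text
time_s: 3.7
tcp_pos: [0.2734, -0.125, 0.1809]
orientation: [-3.067, 0.001, -0.504]
force: [-0.2, -0.1, 0.5]
finger_gap: 0.0856
gripper_force: 0.0
```

```bash
python3 -c "
from h import *
goto([.4543,.186,.041],-.59)"
```

```text
t 3.7 delta [0.0169, -0.6966, 0.3325, -0.0237, 0.0015, 0.0273] mm 386.1 deg 6.5
```

```bash
python3 -c "
from h import *
s=get_state();print(s['qpos'].round(3),s['joint_vel'].round(3),s['joint_torque'].round(1),s['force'],s['moment'])"
```

```text
[-0.505 -0.126 -0.542  1.156  0.075  3.141] [-0.001 -0.018 -0.053 -0.036 -0.     0.001] [  0.  -22.8  33.3   0.1   0.3   0. ] [-0.17439134 -0.07873851  0.54072991] [-0.10447374  0.05197847 -0.02989267]
```

Emit:
servo_tool(
  deltas=[
    [0,0,0,0,0,-0.5],
    [0,0,0,0,0,-0.5],
    [0,0,0,0,0,-0.5],
    [0,0,0,0,0,-0.5],
    [0,0,0,0,0,-0.5],
    [0,0,0,0,0,-0.5],
    [0,0,0,0,0,-0.5],
    [0,0,0,0,0,-0.5],
    [0,0,0,0,0,-0.5],
    [0,0,0,0,0,-0.5],
    [0,0,0,0,0,-0.5],
    [0,0,0,0,0,-0.5],
  ],
)

```text
time_s: 4.9
tcp_pos: [0.2735, -0.1251, 0.1809]
orientation: [-3.14, -0.075, 1.068]
force: [0.6, 0.2, 0.1]
finger_gap: 0.0857
gripper_force: 0.0
```

```bash
python3 -c "
from h import *
goto([.4543,.186,.16],2.55);print(get_state()['qpos'].round(3))"
```

```text
t 4.9 delta [0.7143, 0.017, 0.0953, 0.0172, -0.0196, -0.4716] mm 360.4 deg 85.0
[-0.505 -0.126 -0.542  1.156  0.075  1.569]
```

Emit:
servo_tool(
  deltas=[
    [0.714,0.017,0.095,0.0172,-0.0196,-0.4716],
    [0.714,0.017,0.095,0.0172,-0.0196,-0.4716],
    [0.714,0.017,0.095,0.0172,-0.0196,-0.4716],
    [0.714,0.017,0.095,0.0172,-0.0196,-0.4716],
    [0.714,0.017,0.095,0.0172,-0.0196,-0.4716],
    [0.714,0.017,0.095,0.0172,-0.0196,-0.4716],
    [0.714,0.017,0.095,0.0172,-0.0196,-0.4716],
    [0.714,0.017,0.095,0.0172,-0.0196,-0.4716],
    [0.714,0.017,0.095,0.0172,-0.0196,-0.4716],
    [0.714,0.017,0.095,0.0172,-0.0196,-0.4716],
    [0.714,0.017,0.095,0.0172,-0.0196,-0.4716],
    [0.714,0.017,0.095,0.0172,-0.0196,-0.4716],
  ],
)

```text
time_s: 6.1
tcp_pos: [0.4544, 0.1857, 0.16]
orientation: [-3.141, -0.0, 2.543]
force: [0.1, -0.5, 0.4]
finger_gap: 0.0854
gripper_force: 0.0
```

```bash
python3 -c "
from h import *
goto([.4543,.186,.041],2.55);print(get_state()['qpos'].round(3))"
```

```text
t 6.1 delta [0.0004, 0.0004, 0.2381, -0.0, -0.0001, -0.0021] mm 119.0 deg 0.4
[ 0.388  0.216 -0.23   1.125  0.     0.986]
```

Emit:
servo_tool(
  deltas=[
    [0,0,0.06,0,0,0],
    [0,0,0.12,0,0,0],
    [0,0,0.16,0,0,0],
    [0,0,0.19,0,0,0],
    [0,0,0.22,0,0,0],
    [0,0,0.238,0,0,0],
    [0,0,0.238,0,0,0],
    [0,0,0.238,0,0,0],
  ],
)

```text
time_s: 6.9
tcp_pos: [0.4547, 0.1856, 0.0416]
orientation: [3.141, 0.0, 2.547]
force: [-0.4, -0.1, 0.4]
finger_gap: 0.0855
gripper_force: 0.0
```

Emit:
servo_tool(
  deltas=[
    [0,0,0,0,0,0],
    [0,0,0,0,0,0],
    [0,0,0,0,0,0],
    [0,0,0,0,0,0],
    [0,0,0,0,0,0],
    [0,0,0,0,0,0],
    [0,0,0,0,0,0],
    [0,0,0,0,0,0],
    [0,0,0,0,0,0],
    [0,0,0,0,0,0],
    [0,0,0,0,0,0],
    [0,0,0,0,0,0],
  ],
  claw=1,
)

```text
time_s: 8.1
tcp_pos: [0.4543, 0.1852, 0.0417]
orientation: [-3.141, 0.001, 2.549]
force: [-2.2, -2.4, 9.6]
finger_gap: 0.0146
gripper_force: 65.4
```

```bash
python3 -c "
from h import *
c=capture('scene');u,v=map(int,proj([.454,.186,.05],c)[0])
cv2.imwrite('pics/grip.png',cv2.resize(c['color'][v-50:v+50,u-60:u+60],None,fx=5,fy=5,interpolation=2)[:,:,::-1])
s=get_state();print(s['tcp_pos'],s['finger_gap'],s['gripper_force'],s['force'])"
```

```text
[0.45430315 0.18520061 0.04165542] 0.014665628105624998 65.4084312915802 [-2.43475879 -1.75540505 10.10134382]
```

View pics/grip.png

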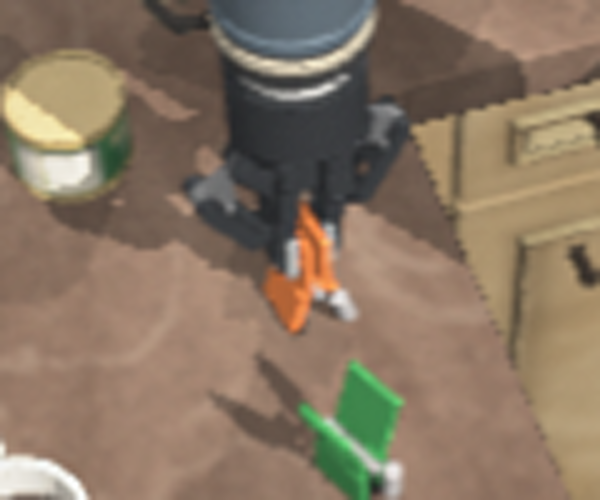

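The clip is squeezed between the fingers with its jaws open, at about (300,270) in the crop. I'll lift it now.

Emit:
servo_tool(
  deltas=[
    [0,0,-0.03,0,0,0],
    [0,0,-0.08,0,0,0],
    [0,0,-0.16,0,0,0],
    [0,0,-0.24,0,0,0],
    [0,0,-0.32,0,0,0],
    [0,0,-0.38,0,0,0],
    [0,0,-0.38,0,0,0],
    [0,0,-0.38,0,0,0],
  ],
)

```text
time_s: 8.95
tcp_pos: [0.4546, 0.1858, 0.2313]
orientation: [3.141, 0.0, 2.549]
force: [0.0, 0.0, -0.4]
finger_gap: 0.0149
gripper_force: 64.6
```

```bash
python3 -c "
from h import *
print(get_state()['finger_gap'],get_state()['gripper_force']);goto([.4984,-.202,.23],1.666)"
```

```text
0.01491613325980831 64.55691576004028
t 8.95 delta [-0.5058, -0.5944, 0.0024, 0.0003, 0.0, 0.2811] mm 390.2 deg 50.6
```

Emit:
servo_tool(
  deltas=[
    [-0.03,-0.036,0,0,0,0.02],
    [-0.09,-0.107,0,0,0,0.05],
    [-0.15,-0.178,0,0,0,0.085],
    [-0.21,-0.25,0,0,0,0.12],
    [-0.27,-0.321,0,0,0,0.155],
    [-0.33,-0.39,0,0,0,0.19],
    [-0.39,-0.46,0,0,0,0.225],
    [-0.44,-0.52,0,0,0,0.25],
    [-0.48,-0.565,0,0,0,0.27],
    [-0.506,-0.594,0.002,0,0,0.281],
    [-0.506,-0.594,0.002,0,0,0.281],
    [-0.506,-0.594,0.002,0,0,0.281],
  ],
)

```text
time_s: 10.15
tcp_pos: [0.4977, -0.2017, 0.2286]
orientation: [-3.139, -0.002, 1.666]
force: [0.3, 0.6, -0.4]
finger_gap: 0.0145
gripper_force: 64.6
```

```bash
python3 - <<'E'
from h import *
print(get_state()['finger_gap'],get_state()['gripper_force'],get_state()['force'])
ims=[]
for v in("scene","top"):
    c=capture(v)
    for n in("front_rim","lid_hinge","lid_knob","tub","clip_pin","clip"):
        print(v,n,[(np.round(d["at"],4).tolist(),round(d["score"],2)) for d in spot_point(n,c)[:2]])
    im=cv2.resize(c["color"],None,fx=5,fy=5,interpolation=2)
    C=np.array([.595,-.1927,0]);r=R.from_euler('z',.095)
    f=lambda P:np.int32((proj(r.apply(P)+C,c)+.5)*5)
    for z,x0 in((.11,-.1),(.11,-.094),(.0,-.1)): cv2.polylines(im,[f([[x0,-.11,z],[x0,.11,z]])],False,(255,0,0),1)
    cv2.polylines(im,[f([[-.032,-.108,.117],[-.032,.108,.117],[.1,.108,.117],[.1,-.108,.117]])],True,(255,255,0),1)
    u,w=f([[-.05,0,.13]])[0]; ims.append(im[w-250:w+250,u-200:u+200])
cv2.imwrite("pics/over.png",np.hstack(ims)[:,:,::-1])
goto([.4984,-.202,.23],1.666)
E
```

```text
0.014476889870662786 64.55440163612366 [ 0.28398004  0.56955409 -0.42467438]
scene front_rim [([0.5964, -0.4472, 0.0023], 0.74), ([0.4972, -0.2015, 0.1124], 0.67)]
scene lid_hinge [([0.6966, -0.1827, 0.1081], 0.73)]
scene lid_knob []
scene tub [([0.5977, -0.1937, -0.0079], 0.7)]
scene clip_pin [([0.5091, 0.099, 0.0354], 0.65), ([0.3979, -0.1925, 0.0303], 0.61)]
scene clip [([0.5085, 0.102, -0.002], 0.65), ([0.4018, -0.1993, -0.0042], 0.58)]
top front_rim [([0.4928, -0.2003, 0.1109], 0.82)]
top lid_hinge [([0.6945, -0.1848, 0.1082], 0.89)]
top lid_knob [([0.5852, -0.1917, 0.1445], 0.69)]
top tub [([0.5991, -0.1916, -0.0034], 0.61)]
top clip_pin [([0.5131, 0.0963, 0.0307], 0.7), ([0.3758, 0.2719, 0.0278], 0.63)]
top clip [([0.545, 0.0143, -0.0018], 0.73), ([0.4924, -0.1989, 0.1845], 0.56)]
t 10.85 delta [-0.0001, -0.0002, 0.0004, -0.0, 0.0, 0.0001] mm 0.2 deg 0.0
```

View pics/over.png

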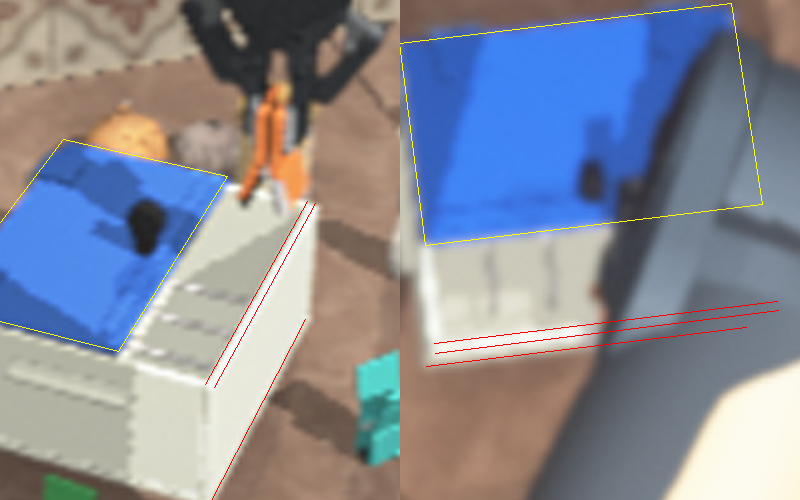

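The overlay matches the rim and lid edges in the scene view to about 2 mm, and the held clip is open above the rim at (270,190). I'll lower it now.

Emit:
servo_tool(
  deltas=[
    [0,0,0.03,0,0,0],
    [0,0,0.06,0,0,0],
    [0,0,0.09,0,0,0],
    [0,0,0.12,0,0,0],
    [0,0,0.14,0,0,0],
    [0,0,0.16,0,0,0],
    [0,0,0.17,0,0,0],
    [0,0,0.18,0,0,0],
    [0,0,0.18,0,0,0],
    [0,0,0.18,0,0,0],
  ],
)

```text
time_s: 11.85
tcp_pos: [0.4987, -0.202, 0.1405]
orientation: [3.141, 0.0, 1.666]
force: [-0.1, 0.3, -0.1]
finger_gap: 0.0145
gripper_force: 64.6
```

Emit:
servo_tool(
  deltas=[
    [0,0,0.01,0,0,0],
    [0,0,0.02,0,0,0],
    [0,0,0.028,0,0,0],
    [0,0,0.032,0,0,0],
    [0,0,0.032,0,0,0],
  ],
)

```text
time_s: 12.35
tcp_pos: [0.4983, -0.2019, 0.124]
orientation: [-3.141, -0.0, 1.666]
force: [-0.9, 0.8, 1.5]
finger_gap: 0.0146
gripper_force: 64.8
```

Emit:
servo_tool(
  deltas=[
    [0,0,0.002,0,0,0],
    [0,0,0.004,0,0,0],
    [0,0,0.004,0,0,0],
    [0,0,0.004,0,0,0],
  ],
)

```text
time_s: 12.75
tcp_pos: [0.4985, -0.202, 0.1235]
orientation: [3.141, 0.001, 1.666]
force: [-4.5, 2.1, 14.2]
finger_gap: 0.0147
gripper_force: 66.7
```

The pin is seated on the rim, with about 14 N of contact. I'll release it.

Emit:
servo_tool(
  deltas=[
    [0,0,0,0,0,0],
    [0,0,0,0,0,0],
    [0,0,0,0,0,0],
    [0,0,0,0,0,0],
    [0,0,0,0,0,0],
    [0,0,0,0,0,0],
    [0,0,0,0,0,0],
    [0,0,0,0,0,0],
    [0,0,0,0,0,0],
    [0,0,0,0,0,0],
  ],
  claw=0,
)

```text
time_s: 13.75
tcp_pos: [0.4985, -0.202, 0.1222]
orientation: [-3.142, 0.0, 1.666]
force: [0.7, -0.3, 0.1]
finger_gap: 0.0853
gripper_force: 0.0
```

Emit:
servo_tool(
  deltas=[
    [0,0,-0.03,0,0,0],
    [0,0,-0.07,0,0,0],
    [0,0,-0.12,0,0,0],
    [0,0,-0.17,0,0,0],
    [0,0,-0.22,0,0,0],
    [0,0,-0.26,0,0,0],
    [0,0,-0.26,0,0,0],
    [0,0,-0.26,0,0,0],
  ],
)

```text
time_s: 14.55
tcp_pos: [0.4986, -0.202, 0.2521]
orientation: [3.141, 0.0, 1.666]
force: [-0.3, 0.9, -0.2]
finger_gap: 0.0852
gripper_force: 0.0
```

```bash
python3 - <<'E'
from h import *
ims=[]
c=capture("scene")
for n in("front_rim","lid_hinge","lid_knob","tub","clip_pin"):
    print(n,[(np.round(d["at"],4).tolist(),round(d["score"],2)) for d in spot_point(n,c)])
u,w=map(int,proj([.53,-.2,.13],c)[0]); cv2.imwrite("pics/rel.png",cv2.resize(c["color"][w-50:w+50,u-60:u+60],None,fx=5,fy=5,interpolation=2)[:,:,::-1])
goto([.5862,-.193,.23],.095)
E
```

```text
front_rim [([0.4958, -0.2001, 0.1109], 0.94), ([0.4976, -0.2002, 0.085], 0.4), ([0.4499, -0.4087, -0.002], 0.19)]
lid_hinge [([0.694, -0.182, 0.1086], 0.91), ([0.4975, -0.1994, 0.111], 0.39)]
lid_knob [([0.5854, -0.1931, 0.1456], 0.81)]
tub [([0.6948, -0.1851, 0.112], 0.67), ([0.5953, -0.1927, -0.0067], 0.57), ([0.4954, 0.41, -0.0056], 0.49)]
clip_pin [([0.5115, 0.0984, 0.0375], 0.81), ([0.5412, 0.0126, 0.0306], 0.68), ([0.3789, 0.2724, 0.0324], 0.58), ([0.3978, -0.1937, 0.0295], 0.47)]
t 14.85 delta [0.0008, 0.177, 0.0426, -0.0005, 0.0002, 0.5001] mm 91.0 deg 90.0
```

View pics/rel.png

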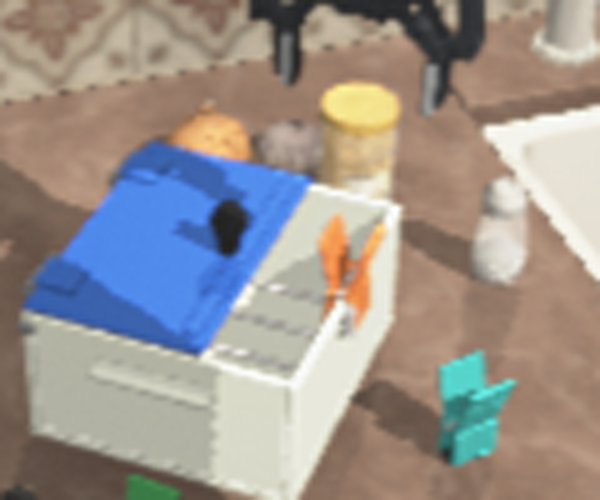

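The clip sits astride the front rim near its middle at (345,270), upright, and the lid is shut. Next is the knob at (230,228).

Emit:
servo_tool(
  deltas=[
    [0,0.04,0,0,0,0.045],
    [0,0.08,0,0,0,0.09],
    [0,0.12,0,0,0,0.135],
    [0,0.16,0,0,0,0.18],
    [0,0.177,0.02,0,0,0.225],
    [0,0.177,0.04,0,0,0.27],
    [0,0.177,0.04,0,0,0.315],
    [0,0.177,0.04,0,0,0.36],
    [0,0.177,0.04,0,0,0.405],
    [0,0.177,0.04,0,0,0.45],
    [0,0.177,0.04,0,0,0.5],
    [0,0.177,0.04,0,0,0.5],
  ],
)

```text
time_s: 16.05
tcp_pos: [0.5864, -0.1935, 0.2317]
orientation: [-3.141, 0.001, 0.093]
force: [0.2, -0.1, -0.1]
finger_gap: 0.0853
gripper_force: 0.0
```

```bash
python3 -c "
from h import *
goto([.5862,-.193,.127],.095);print(get_state()['qpos'].round(2))"
```

```text
t 16.05 delta [-0.0002, -0.001, 0.2094, -0.0001, 0.0002, -0.0007] mm 104.7 deg 0.1
[-0.32  0.4   0.22  1.4  -0.    2.73]
```

Emit:
servo_tool(
  deltas=[
    [0,0,0.04,0,0,0],
    [0,0,0.09,0,0,0],
    [0,0,0.13,0,0,0],
    [0,0,0.17,0,0,0],
    [0,0,0.2,0,0,0],
    [0,0,0.209,0,0,0],
    [0,0,0.209,0,0,0],
  ],
)

```text
time_s: 16.75
tcp_pos: [0.5862, -0.1934, 0.1271]
orientation: [-3.141, 0.001, 0.098]
force: [0.7, -0.1, 0.1]
finger_gap: 0.0854
gripper_force: 0.0
```

Emit:
servo_tool(
  deltas=[
    [0,0,0,0,0,0],
    [0,0,0,0,0,0],
    [0,0,0,0,0,0],
    [0,0,0,0,0,0],
    [0,0,0,0,0,0],
    [0,0,0,0,0,0],
    [0,0,0,0,0,0],
    [0,0,0,0,0,0],
    [0,0,0,0,0,0],
    [0,0,0,0,0,0],
    [0,0,0,0,0,0],
  ],
  claw=1,
)

```text
time_s: 17.85
tcp_pos: [0.5866, -0.1928, 0.1282]
orientation: [-3.141, -0.001, 0.096]
force: [-0.4, 5.2, 5.0]
finger_gap: 0.0128
gripper_force: 59.1
```

```bash
python3 - <<'E'
from h import *
s=get_state();print(s['tcp_pos'],s['finger_gap'],s['gripper_force'],s['force'])
a0=np.arctan2(33,108);rr=np.hypot(.108,.033)
for d in range(0,61,6):
    a=a0+np.radians(d); x=.108-rr*np.cos(a); z=rr*np.sin(a)-.033
    print(d,round(x/.5,3),round(-z/.5,3))
E
```

```text
[ 0.5866108  -0.19283069  0.12817854] 0.012760673817829925 59.11406636238098 [-0.38337938  5.20647225  5.01434992]
0 0.0 -0.0
6 0.008 -0.022
12 0.018 -0.043
18 0.031 -0.064
24 0.046 -0.082
30 0.062 -0.099
36 0.08 -0.114
42 0.1 -0.128
48 0.121 -0.139
54 0.142 -0.148
60 0.165 -0.154
```

Emit:
servo_tool(
  deltas=[
    [0.002,-0.007,0,0,0,0],
    [0.005,-0.015,0,0,0,0],
    [0.008,-0.022,0,0,0,0],
    [0.013,-0.033,0,0,0,0],
    [0.018,-0.043,0,0,0,0],
  ],
)

```text
time_s: 18.35
tcp_pos: [0.5874, -0.1918, 0.1294]
orientation: [3.103, 0.014, 0.08]
force: [-42.3, -115.1, 16.4]
finger_gap: 0.0131
gripper_force: 79.5
```

I put the lift in the y column by mistake, so I'm reversing that at once.

Emit:
servo_tool(
  deltas=[
    [-0.01,0.025,0,0,0,0],
    [-0.018,0.043,0,0,0,0],
    [-0.018,0.043,0,0,0,0],
    [-0.018,0.043,0,0,0,0],
  ],
)

```text
time_s: 18.75
tcp_pos: [0.5868, -0.1929, 0.1281]
orientation: [-3.14, -0.001, 0.095]
force: [-0.0, 4.9, 3.7]
finger_gap: 0.0128
gripper_force: 61.8
```

```bash
python3 -c "
from h import *
s=get_state();print(s['tcp_pos'],s['finger_gap'],s['gripper_force'],s['force'],s['moment'])
goto([.5862,-.193,.127],.095)"
```

```text
[ 0.58679794 -0.19286667  0.12806305] 0.012760487902878656 61.84198200702667 [-0.01668634  4.92185992  3.68424884] [ 0.74621561 -0.03990547 -0.63226053]
t 18.75 delta [-0.0012, 0.0002, 0.0021, -0.0005, -0.0003, 0.0] mm 1.2 deg 0.1
```

The grip is restored and the forces are back to normal. Now the lift, with the shift along tool z.

Emit:
servo_tool(
  deltas=[
    [0.001,0,-0.004,0,0,0],
    [0.002,0,-0.008,0,0,0],
    [0.005,0,-0.015,0,0,0],
    [0.008,0,-0.022,0,0,0],
    [0.008,0,-0.022,0,0,0],
  ],
)

```text
time_s: 19.25
tcp_pos: [0.5906, -0.1925, 0.1382]
orientation: [-3.14, 0.001, 0.096]
force: [2.6, 3.9, -8.1]
finger_gap: 0.013
gripper_force: 59.9
```

Forces are gentle, so I'll continue along the arc.

Emit:
servo_tool(
  deltas=[
    [0.005,0,-0.011,0,0,0],
    [0.01,0,-0.021,0,0,0],
    [0.016,0,-0.032,0,0,0],
    [0.023,0,-0.042,0,0,0],
    [0.03,0,-0.051,0,0,0],
    [0.038,0,-0.06,0,0,0],
    [0.046,0,-0.069,0,0,0],
    [0.054,0,-0.077,0,0,0],
    [0.054,0,-0.077,0,0,0],
  ],
)

```text
time_s: 20.15
tcp_pos: [0.6179, -0.1901, 0.1774]
orientation: [-3.141, 0.0, 0.096]
force: [0.6, 5.2, -8.2]
finger_gap: 0.0128
gripper_force: 59.2
```

Now about 30°. The remaining arc runs from (0.062, -0.099) to (0.165, -0.154).

Emit:
servo_tool(
  deltas=[
    [0.009,0,-0.008,0,0,0],
    [0.018,0,-0.015,0,0,0],
    [0.028,0,-0.022,0,0,0],
    [0.038,0,-0.029,0,0,0],
    [0.048,0,-0.035,0,0,0],
    [0.059,0,-0.04,0,0,0],
    [0.069,0,-0.045,0,0,0],
    [0.08,0,-0.049,0,0,0],
    [0.092,0,-0.052,0,0,0],
    [0.103,0,-0.055,0,0,0],
    [0.103,0,-0.055,0,0,0],
    [0.103,0,-0.055,0,0,0],
  ],
)

```text
time_s: 21.35
tcp_pos: [0.6689, -0.1857, 0.2051]
orientation: [3.141, -0.0, 0.096]
force: [-2.5, 4.7, -7.2]
finger_gap: 0.0125
gripper_force: 58.6
```

```bash
python3 - <<'E'
from h import *
s=get_state();print(s['tcp_pos'],s['force'])
g=s['tcp_pos']+[0,0,.019]
ims=[]
for v,n in(("scene","scene"),("top","top")):
    c=capture(v)
    for n in("lid_knob","lid_hinge","front_rim"): print(v,n,[(np.round(d["at"],4).tolist(),round(d["score"],2)) for d in spot_point(n,c)[:2]])
    im=cv2.resize(c["color"],None,fx=5,fy=5,interpolation=2);C=np.array([.595,-.1927,0]);r=R.from_euler('z',.095)
    for d,col in((53,(255,255,0)),(60,(255,0,0)),(67,(0,255,0))):
        Q=R.from_euler('y',d,degrees=True).apply([[-.132,y,.006] for y in(-.108,.108)])+[.1,0,.111]
        cv2.polylines(im,[np.int32((proj(r.apply(Q)+C,c)+.5)*5)],False,col,1)
    u,w=np.int32(proj([.6,-.2,.17],c)[0]*5);ims.append(im[w-250:w+250,u-200:u+200])
cv2.imwrite("pics/lid.png",np.hstack(ims)[:,:,::-1])
e=R.from_euler('z',-.095).apply(g-[.595,-.1927,0])-[.1,0,.111]
print("angle from tcp",np.degrees(np.arctan2(e[2],-e[0])-np.arctan2(33,108)),np.hypot(e[0],e[2]))
E
```

```text
[ 0.66887599 -0.1856503   0.20511531] [-2.53483979  4.70283479 -7.24584833]
scene lid_knob [([0.6367, 0.1551, -0.0041], 0.67), ([0.6643, -0.1877, 0.2178], 0.48)]
scene lid_hinge [([0.6962, -0.1827, 0.1082], 0.56)]
scene front_rim [([0.4979, -0.2039, 0.1101], 0.87), ([0.6629, -0.1879, 0.2175], 0.67)]
top lid_knob []
top lid_hinge [([0.6966, -0.1862, 0.1129], 0.71)]
top front_rim [([0.6951, -0.1815, 0.1103], 0.66)]
angle from tcp 60.16619886985426 0.116017740176063
```

View pics/lid.png

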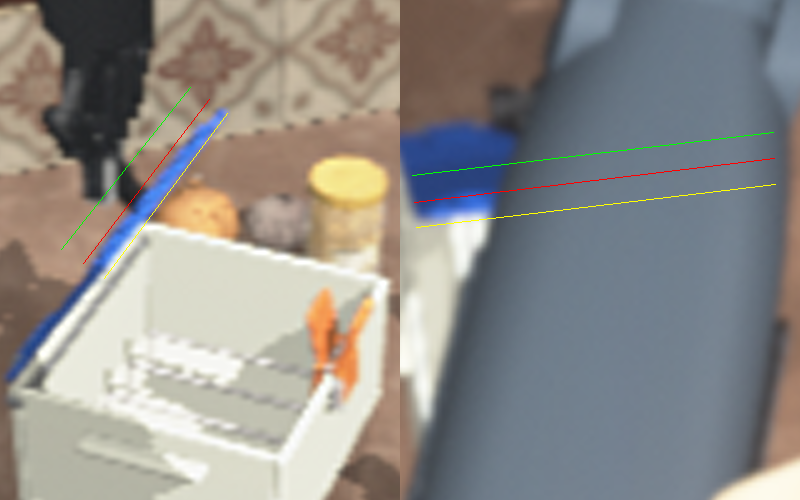

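The lid free edge lies between the 53° and 60° lines, at about 58°, in both views: scene tip (224,112), top edge (412,207). The clip is still on the rim at (340,345). I'll nudge the lid up by about 1.5° and let it settle.

Emit:
servo_tool(
  deltas=[
    [0.003,0,-0.001,0,0,0],
    [0.006,0,-0.0015,0,0,0],
    [0.006,0,-0.0015,0,0,0],
    [0.006,0,-0.0015,0,0,0],
    [0.006,0,-0.0015,0,0,0],
    [0.006,0,-0.0015,0,0,0],
    [0.006,0,-0.0015,0,0,0],
    [0.006,0,-0.0015,0,0,0],
  ],
)

```text
time_s: 22.55
tcp_pos: [0.6714, -0.1855, 0.2057]
orientation: [3.141, 0.0, 0.095]
force: [-3.4, 5.0, -6.6]
finger_gap: 0.0131
gripper_force: 58.5
```

```bash
python3 -c "
from h import *
s=get_state();print(s['tcp_pos'],s['joint_vel'].round(3),s['force'],s['gripper_force'])
print(finish_job())"
```

```text
[ 0.67143789 -0.18546643  0.20570925] [ 0.     0.001 -0.001 -0.001  0.     0.001] [-3.36436095  4.96251131 -6.6071407 ] 58.53890419006348
the job is handed in; nothing more can be done
None
```

The job is handed in with no verdict returned: the clip grips the front rim near its middle and the gripper holds the lid at about 60°, but a mistaken sideways push on the knob (since reversed) read about 115 N per axis or 124 N in total, so it may have passed the 120 N wrist limit.

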